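# Build up the gear stack on the assembly stand

### The job

Build up the gear stack on the assembly stand's post, from the bottom: first the large gear, then the short spacer ring, then the small gear, and last the flanged collar with its flange down, each with the post through its bore and lying flat on the one below. Leave the long spacer, the ball bearing and the valve spring standing where they are.

Things in the scene. Friction and masses are not known exactly. Their poses are not given: they have to be found in the camera images.
- stand: assembly stand fixed to the bench: grey square base 100 x 100 mm, 16 mm thick, with a round steel seat of 80 mm diameter on it whose flat top is 20 mm above the bench, and one upright steel post in the middle, 15 mm in diameter, rising 46 mm above the seat (tip 66 mm above the bench); the post's last 12 mm taper to 6 mm. Origin at the centre of the base's underside, on the post's axis, at bench height; z up
- large_gear: the larger toothed wheel, 66 mm over the teeth, 11 mm thick; dark steel, 22 mm bore right through; origin at the centre of its underside, z up; it lies flat on the bench with the bore upright
- short_spacer: the shorter plain smooth ring without teeth, 36 mm outside diameter, 14 mm tall; dark steel, 22 mm bore right through; origin at the centre of its underside, z up; it lies flat on the bench with the bore upright
- small_gear: the smaller toothed wheel, 50 mm over the teeth, 11 mm thick; dark steel, 22 mm bore right through; origin at the centre of its underside, z up; it lies flat on the bench with the bore upright
- flanged_collar: collar with a round flange: flange 54 mm in diameter and 5 mm thick at the bottom, above it a smooth neck 36 mm in diameter, 18 mm tall in all (neck 13 mm); one small dark screw in the neck's side; dark steel, 22 mm bore right through; origin at the centre of its underside, z up; it lies flat on the bench with the bore upright
- long_spacer: the taller plain smooth ring, 36 mm outside diameter, 34 mm tall, not to be used: stays where it stands; dark steel, 22 mm bore right through; origin at the centre of its underside, z up; it lies flat on the bench with the bore upright
- ball_bearing: ball bearing 52 mm in diameter, 15 mm tall, with inner and outer races, lying flat, loose; not to be used. Origin at the centre of its underside
- valve_spring: steel coil spring 30 mm in diameter, 46 mm tall, standing upright, loose; not to be used. Origin at the centre of its underside
Mind the look-alikes: they are no part of the job. Leave any purple look-alike of the short_spacer alone.

How it is judged (in metres and radians):
On the way, in this order (a step that is already met when the one before it is completed fails the run):
1. the large gear lies flat on the stand, over the post (horizontal distance between large_gear and stand below 0.006 m and z of large_gear in the frame of stand between 0.016 and 0.024 m and angle between large_gear's own z axis and vertical below 0.1 rad), for 0.2 s.
2. the short spacer lies on the large gear, over the post (all of step 1 and horizontal distance between short_spacer and stand below 0.006 m and z of short_spacer in the frame of stand between 0.027 and 0.035 m and angle between short_spacer's own z axis and vertical below 0.1 rad), for 0.2 s.
3. the small gear lies on the short spacer, over the post (all of step 2 and horizontal distance between small_gear and stand below 0.006 m and z of small_gear in the frame of stand between 0.041 and 0.049 m and angle between small_gear's own z axis and vertical below 0.1 rad), for 0.2 s.
At the end, for the whole second after the job is handed in: All four parts are on the post (axis within 6 mm of the post's axis, less than 0.1 rad from level), their undersides within 4 mm of these heights above the bench: large gear 20 mm, short spacer 31 mm, small gear 45 mm, flanged collar 56 mm; at rest and released (all of step 3 and horizontal distance between flanged_collar and stand below 0.006 m and z of flanged_collar in the frame of stand between 0.052 and 0.06 m and angle between flanged_collar's own z axis and vertical below 0.1 rad and linear speed of each of large_gear, short_spacer, small_gear, flanged_collar below 0.02 m/s and contact force between the fingers and large_gear below 0.1 N and contact force between the fingers and short_spacer below 0.1 N and contact force between the fingers and small_gear below 0.1 N and contact force between the fingers and flanged_collar below 0.1 N); the robot touches nothing.
It fails at once if the long spacer is shifted by more than 25 mm or tipped over (distance of long_spacer from where it was at the start of the episode above 0.025 m or angle between long_spacer's own z axis and vertical above 0.5 rad).
It fails at once if the ball bearing is shifted by more than 25 mm or tipped over (distance of ball_bearing from where it was at the start of the episode above 0.025 m or angle between ball_bearing's own z axis and vertical above 0.5 rad).
It fails at once if the valve spring is shifted by more than 25 mm or tipped over (distance of valve_spring from where it was at the start of the episode above 0.025 m or angle between valve_spring's own z axis and vertical above 0.5 rad).
It also fails if it takes over 104 s, if anything falls off the work surface, if the arm or the gripper's body presses on something with over 40 N, if the wrist force passes 120 N, or if a joint passes its speed limit or range.

### The arm

A 6-joint arm with a two-finger parallel gripper is mounted at the origin on a cart in front of the work surface, level with it; the furniture and walls round the work are solid. World frame = base frame: x ahead of the robot, y to its left, z up, the work surface at z = 0. Lengths are in mm, angles in rad, forces in N, time in s.
With the tool pointing down it reaches from about 300 to 775 mm from the base axis. Payload 14.6 kg.
Tool frame: the origin (TCP) lies on the centre line of the jaws, within the pads' length; the fingertips stand 19 mm ahead of it and the grasp point (between the pads) is the TCP (bot.tip_reach is the distance from the TCP to the fingertips, in mm); z points along the fingers, y is the line along which they close (so a half turn about z gives the same grasp; the last joint's range is limited). The gripper opens to 85 mm and grips with 20 to 120 N. Pads are 22 mm wide; open, the fingers measure 114 mm over their backs; the gripper's body (76 mm by 85 mm) begins 54 mm behind the grasp point. The pads swing forward as they close: fully open they stand 13 mm farther back than shut.
Start: joints at [-1.229, 0.3, 1.521, -0, 1.321, -0.067], TCP at [218.622, -504.672, 250.281] pointing down, gripper open.
Joint ranges: [-3.03, 3.03], [-0.79, 2.21], [0.23, 2.52], [-1.04, 4.18], [0, 3.07], [-2.55, 2.55]. Speed limits (rad/s): [2.22, 2.22, 2.57, 3.14, 3.14, 3.14].

### API

Orientations are given as a unit quaternion [w, x, y, z].
In Python, from rig import bot gives the robot as it stands. Calls block until the motion is done:
- bot.move_to(position, orientation): joint-space move of the TCP to a pose.
- bot.servo_line(position, attitude=None, speed=150, until_force=None): straight line of the TCP; attitude=None keeps the orientation; speed is the mean speed in mm/s. With until_force (N) it stops when the force on the tool has changed by that much, and returns True; else False.
- bot.move_joints(angles): joint-space move.
- bot.move_gripper(opening, grip_force=None): finger opening in mm; grip_force is the grip in N (None keeps the last); returns when the fingers have stopped.
- bot.dwell(seconds).
- bot.ik(position, orientation): joint angles nearest the present ones, or None.
- bot.read_state(): the state.
- bot.read_camera(name): name is "scene" or "side" or "wrist"; returns a dict with "image" (480x640x3 uint8, blue, green, red), "depth" (480x640 float32, mm along the optical axis (not along the pixel's ray), 0 where there is no reading), "fovy" (degrees; the focal length in pixels is half the picture's height over the tangent of half this angle, whatever the lens; pixels are square), "cx", "cy" (the principal point, pixels), "eye" and "attitude" of the camera in the world; the wrist camera has in their place "mount" (4x4, takes a point from camera to tool coordinates, whose origin is the TCP and whose axes are the flange's). Camera axes: x right, y down, z forward; pixel columns grow to the right and rows downward; lengths in mm; the calibration is good to about 2 mm. The wrist camera is an equidistant fisheye: a pixel r from the principal point sees the ray r / f radians off the axis. A picture is of the moment at which its call begins: read the wrist's pose just before it.
A pose or a line that the arm cannot do raises bot.MotionError and nothing moves.
- bot.finish_job(): hands the job in; it is judged then, once.
The state is a dict: "clock": time; "joint_positions": joint angles; "qvel": joint speeds; "effort": joint torques, N m; "ee_pos": TCP position; "tool_rot": TCP orientation; "ft_force": force on the tool from outside, world axes, zero at the start; "moment": the same for the moment, N m; "grip_width": finger opening in mm; "grip_force": force on a finger pad.
Only numpy, scipy, OpenCV 4.12 (cv2) and the standard library are available. Lean on these libraries where they do the work, as an engineer would, in place of code of your own. Each camera call takes 0.05 s, during which the arm holds its last target. There are 200 camera calls.

## Working session

There is one attempt and no reset: what is moved stays moved. The work goes in short steps, each a Python script; the robot and the scene stay as the last script left them, time stands still between calls to the robot, and variables do not carry over. Pictures are saved under pics/ and viewed, at most 14 in all, crops included, and the job is handed in when it is done.

```bash
mkdir -p pics
python3 - <<'E'
from rig import bot
import cv2, numpy as np, pickle
d={}
for n in ("scene","side"):
    c=bot.read_camera(n); d[n]=c; cv2.imwrite(f"pics/{n}0.png",c["image"]); print(n,c["fovy"],c["cx"],c["cy"],c["eye"],c["attitude"])
pickle.dump(d,open("c0.pkl","wb"))
s=bot.read_state(); print(s["tool_rot"],s["clock"],s["ft_force"])
E
```

```text
scene 56.89874377435712 322.4322442136805 247.3024037725384 [-109.63762     347.5743567   855.26492055] [ 0.17996122 -0.47688708  0.81022439 -0.28935984]
side 49.33797796234578 312.84931615635935 236.3965861532292 [  30.50455928 -928.98088537  586.78676935] [-0.50636405  0.83706407 -0.17827875  0.1055267 ]
[-5.17206169e-04  9.79185131e-01  2.02968490e-01 -5.93769226e-05] 0.1 [ 0.62978205  0.77499174 -0.72559202]
```

View pics/scene0.png

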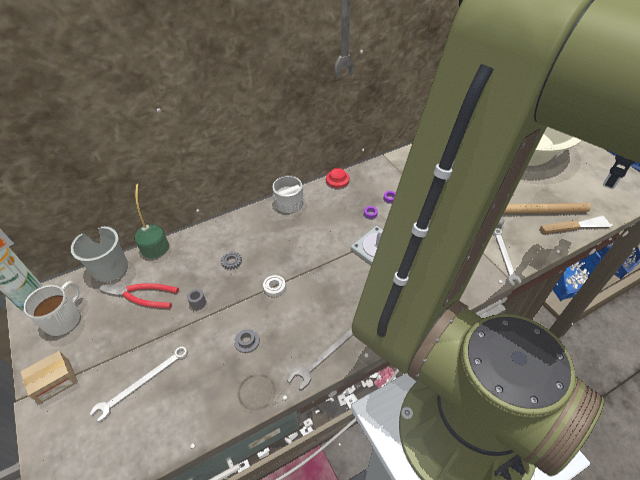

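View pics/side0.png

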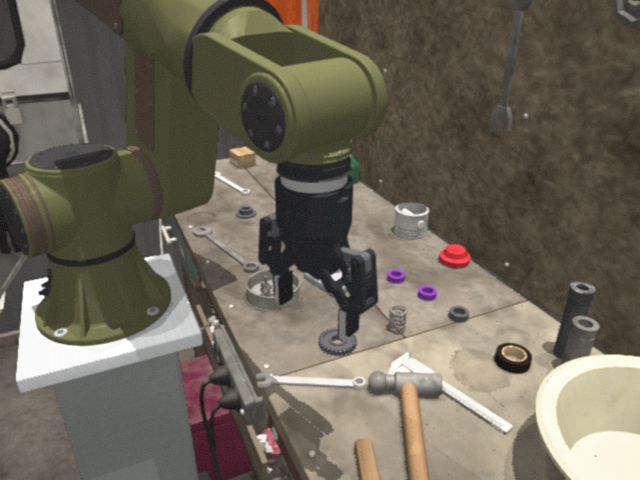

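Scene: small gear (231,260), long spacer (196,299), bearing (274,286), collar (246,340), stand (370,245, half hidden). Side: large gear (337,341), spring (398,320), dark ring (458,313), purple rings (396,275) and (427,293).

```bash
cat > h.py <<'E'
import numpy as np, cv2, pickle
from scipy.spatial.transform import Rotation as R
def rot(q): return R.from_quat(q,scalar_first=True)
def px2w(c,u,v,z):
    f=240/np.tan(np.radians(c["fovy"]/2))
    r=rot(c["attitude"]).apply([(u-c["cx"])/f,(v-c["cy"])/f,1]); e=np.array(c["eye"])
    return e+r*(z-e[2])/r[2]
def cloud(c):
    """Nx3 world cloud (480x640x3) of a pinhole camera"""
    f=240/np.tan(np.radians(c["fovy"]/2)); v,u=np.mgrid[:480,:640]; d=c["depth"]
    p=np.stack([(u-c["cx"])/f*d,(v-c["cy"])/f*d,d],-1)
    return rot(c["attitude"]).apply(p.reshape(-1,3)).reshape(480,640,3)+c["eye"]
def wrist_shot(bot):
    s=bot.read_state(); c=bot.read_camera("wrist"); c["pos"]=np.array(s["ee_pos"]); c["q"]=s["tool_rot"]; return c
def wT(c):
    T=np.eye(4); T[:3,:3]=rot(c["q"]).as_matrix(); T[:3,3]=c["pos"]; return T@np.array(c["mount"])
def wrays(c,u,v):
    f=240/np.tan(np.radians(c["fovy"]/2)); x=np.asarray(u)-c["cx"]; y=np.asarray(v)-c["cy"]; r=np.hypot(x,y)+1e-9
    t=r/f; return np.stack([np.sin(t)*x/r,np.sin(t)*y/r,np.cos(t)],-1)
def wpx2w(c,u,v,z):
    T=wT(c); d=wrays(c,u,v)@T[:3,:3].T; return T[:3,3]+d*((z-T[2,3])/d[...,2])[...,None]
def wcloud(c):
    v,u=np.mgrid[:480,:640]; r=wrays(c,u,v); p=r/r[...,2:]*c["depth"][...,None]
    T=wT(c); return p@T[:3,:3].T+T[:3,3]
def wproj(c,P):
    T=np.linalg.inv(wT(c)); p=np.asarray(P)@T[:3,:3].T+T[:3,3]; f=240/np.tan(np.radians(c["fovy"]/2))
    r=np.linalg.norm(p[...,:2],axis=-1); t=np.arctan2(r,p[...,2]); return np.stack([c["cx"]+f*t*p[...,0]/r,c["cy"]+f*t*p[...,1]/r],-1)
def qdown(yaw):  # tool z down, closing axis (tool y) at angle yaw+... from world
    return (R.from_euler('z',yaw)*R.from_quat([1,0,0,0])).as_quat(scalar_first=True)
E
python3 - <<'E'
from h import *
d=pickle.load(open("c0.pkl","rb"))
for n,L in (("scene",dict(small=(231,260,11),long=(196,295,34),bear=(274,286,15),collar=(246,337,18),stand=(370,245,18))),("side",dict(large=(337,341,11),spring=(398,308,46),ring=(458,313,14),collar=(246,211,18),p1=(396,275,14),p2=(427,293,14),blk=(513,355,15)))):
    c=d[n];cl=cloud(c)
    for k,(u,v,z) in L.items(): print(n,k,px2w(c,u,v,z).round(),cl[v,u].round())
from rig import bot
s=bot.read_state();print(rot(s["tool_rot"]).as_matrix().round(3))
c=wrist_shot(bot);print(c["fovy"],np.array(c["mount"]).round(3),c["cx"],c["cy"])
cv2.imwrite("pics/w0.png",c["image"])
E
```

```text
scene small [589. 234.  11.] [599. 232.  -2.]
scene long [515. 341.  34.] [527. 341.  18.]
scene bear [465. 175.  15.] [477. 172.  -4.]
scene collar [372. 283.  18.] [384. 281.  -2.]
scene stand [458. -82.  18.] [456. -81.  20.]
side large [ 354. -296.   11.] [ 362. -281.   -2.]
side spring [ 473. -297.   46.] [ 479. -287.   38.]
side ring [ 591. -318.   14.] [ 605. -303.   -1.]
side collar [367. 262.  18.] [367. 262.  18.]
side p1 [ 558. -158.   14.] [ 570. -141.    1.]
side p2 [ 577. -240.   14.] [ 590. -224.    0.]
side blk [ 599. -450.   15.] [ 616. -436.   -2.]
[[ 0.918  0.397 -0.   ]
 [ 0.397 -0.918  0.001]
 [ 0.    -0.001 -1.   ]]
65.70646984690485 [[-1.00000e-03 -9.57000e-01 -2.91000e-01  7.44710e+01]
 [ 1.00000e+00 -1.00000e-03  0.00000e+00 -1.46000e-01]
 [-1.00000e-03 -2.91000e-01  9.57000e-01 -1.23485e+02]
 [ 0.00000e+00  0.00000e+00  0.00000e+00  1.00000e+00]] 318.285633532022 240.8240548832238
```

View pics/w0.png

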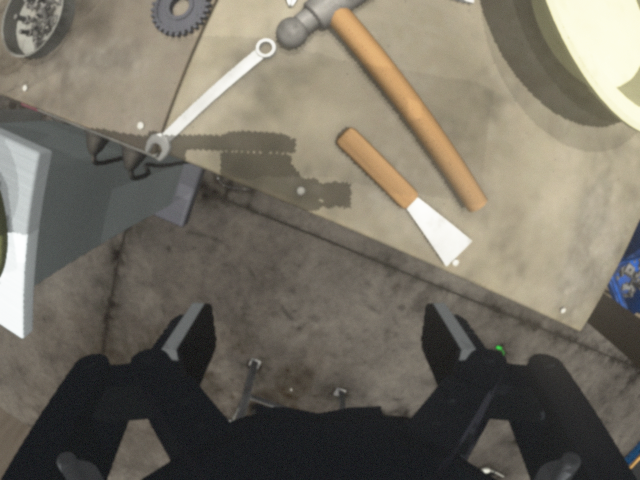

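The wrist view shows the large gear at (182,5), with the jaws along the bottom edge. Next I'll put the wrist camera above each part and the stand.

Run:
```python
from h import *
from rig import bot
P=dict(large=(357,-290),ring=(594,-312),stand=(458,-82),small=(592,234),collar=(370,275))
D={}
for k,(x,y) in P.items():
    a=np.arctan2(y,x); t=[x-55*np.cos(a),y-55*np.sin(a),200]
    bot.move_to(t,qdown(a)); bot.dwell(0.15); D[k]=wrist_shot(bot)
    q=wproj(D[k],np.array([[x,y,10.]]))[0]; print(k,q.round(),bot.read_state()["joint_positions"],bot.read_state()["clock"])
pickle.dump(D,open("w.pkl","wb"))
rows=[cv2.resize(D[k]["image"],(266,200)) for k in P]+[np.zeros((200,266,3),np.uint8)]
cv2.imwrite("pics/m1.png",np.vstack([np.hstack(rows[:3]),np.hstack(rows[3:])]))
```

```text
large [318. 154.] [-7.73464964e-01  2.67091380e-02  1.96311868e+00 -2.09335674e-05
  1.15177016e+00  1.47982015e+00] 1.7333
ring [318. 154.] [-5.44243754e-01  4.86087282e-01  1.38092727e+00 -4.87790901e-05
  1.27371445e+00  1.51127419e+00] 2.8583
stand [318. 155.] [-2.67601753e-01  4.02675515e-02  1.94944794e+00 -4.55913011e-05
  1.15222100e+00  1.48151856e+00] 4.0667
small [317. 154.] [ 3.11731666e-01  4.12363914e-01  1.48841162e+00 -5.36791183e-05
  1.24035559e+00  1.50779463e+00] 5.475
collar [317. 155.] [ 5.47641088e-01  3.06057985e-02  1.95951959e+00 -4.55864675e-05
  1.15184172e+00  1.48052858e+00] 6.55
```

View pics/m1.png

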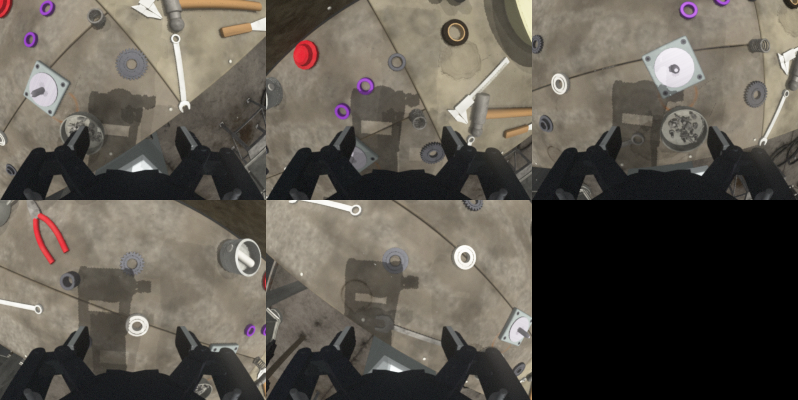

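The five tiles show each target near its expected point, around (318,155) in the full frame. The steel ring at tile 2 (398,62) is the short spacer, clear of the purple ones. The cameras' depth can now give me the centres.

```bash
cat >> h.py <<'E'
def fit(c,x,y,z,rad,band=4,near=55):
    """centre of the flat ring top at height z: min enclosing circle / robust mean of the top-plane points"""
    p=wcloud(c); w=p.reshape(-1,3); dd=np.hypot(w[:,0]-x,w[:,1]-y)
    m=(dd<near)&(abs(w[:,2]-z)<band)&(c["depth"].reshape(-1)>0)
    im=cv2.morphologyEx(m.reshape(480,640).astype(np.uint8),cv2.MORPH_OPEN,np.ones((2,2)))
    cs,_=cv2.findContours(im,cv2.RETR_EXTERNAL,cv2.CHAIN_APPROX_NONE)
    k=max(cs,key=cv2.contourArea)[:,0]
    q=wpx2w(c,k[:,0].astype(float),k[:,1].astype(float),z)[:,:2]
    (ec,er)=cv2.minEnclosingCircle(q.astype(np.float32)); A=np.c_[2*q,np.ones(len(q))]
    s=np.linalg.lstsq(A,(q**2).sum(1),rcond=None)[0]; r=np.sqrt(s[2]+s[0]**2+s[1]**2)
    return s[:2].round(1),r.round(1),np.array(ec).round(1),round(er,1),np.median(w[m,2]).round(1)
E
python3 - <<'E'
from h import *
D=pickle.load(open("w.pkl","rb"))
for k,v in dict(large=(357,-290,11,33),ring=(594,-312,14,18),stand=(458,-82,20,40),small=(592,234,11,25),collar=(370,275,18,18)).items():
    print(k,fit(D[k],*v))
print(fit(D["collar"],370,275,5,27,3)); print(fit(D["stand"],458,-82,58,5,8)); print(fit(D["stand"],458,-82,16,50,2,75))
tiles=[]
for k in D:
    u,v=318,155; t=D[k]["image"][85:225,238:398]; tiles.append(cv2.resize(t,None,fx=1.6,fy=1.6))
tiles.append(tiles[0]*0)
cv2.imwrite("pics/m2.png",np.vstack([np.hstack(tiles[:3]),np.hstack(tiles[3:])]))
E
```

```text
large (array([ 357.4, -289.5]), np.float64(30.6), array([ 357.6, -289.4]), 33.2, np.float64(9.9))
ring (array([ 597.9, -312.2]), np.float64(17.6), array([ 597.9, -312.2]), 18.2, np.float64(13.8))
stand (array([448.9, -99.1]), np.float64(39.0), array([448. , -98.1]), 43.1, np.float64(19.7))
small (array([592.8, 232.7]), np.float64(22.6), array([592.7, 232.7]), 25.1, np.float64(10.7))
collar (array([373.1, 283.1]), np.float64(17.6), array([373.2, 283.2]), 18.2, np.float64(17.8))
(array([373.2, 283.3]), np.float64(26.5), array([373.1, 283.3]), 27.1, np.float64(4.8))
(array([ 448.9, -100.7]), np.float64(6.8), array([ 448.5, -100.7]), 7.4, np.float64(59.3))
(array([449.6, -99.5]), np.float64(54.6), array([ 448.4, -101.6]), 67.5, np.float64(15.8))
```

View pics/m2.png

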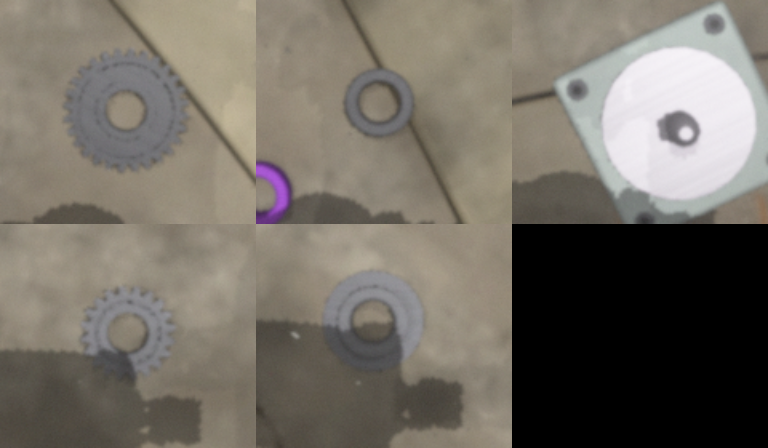

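Centres are clean: the fitted radii match the parts, and the stand's post is at about (449,-100). Next is the large gear, touching the bench lightly first to calibrate fingertip height at that opening.

```bash
cat >> h.py <<'E'
STAND=np.array([448.9,-100.0])
def fwd(w,L=57.): return L*np.cos(np.arcsin(-.1028+w/2/L))   # pad advance along the tool vs opening
def pick(bot,xy,w,clear,tip_above,grip=60):
    x,y=xy; q=qdown(np.arctan2(y,x)); wo=min(w+clear,84)
    bot.move_to([x,y,110],q); bot.move_gripper(wo)
    bot.servo_line([x,y,35],speed=150)
    hit=bot.servo_line([x,y,5],speed=25,until_force=5)
    z0=bot.read_state()["ee_pos"][2]
    zg=z0+fwd(w)-fwd(wo)+tip_above; print("touch",hit,z0,"grasp z",zg)
    bot.servo_line([x,y,zg],speed=40)
    bot.move_gripper(max(w-20,0),grip); s=bot.read_state()
    print("width",s["grip_width"],s["grip_force"],s["ft_force"],s["clock"])
    bot.servo_line([x,y,140],speed=150); s=bot.read_state(); print("lifted",s["grip_width"],s["ft_force"])
    return zg
E
python3 - <<'E'
from h import *
from rig import bot
print(bot.tip_reach, bot.read_state()["grip_width"])
pick(bot,(357.4,-289.5),66,8,1.5)
c=bot.read_camera("side");cv2.imwrite("pics/s1.png",c["image"][120:420,200:600])
E
```

```text
19.0 85.85582838069601
touch True 10.033635761868116 grasp z 13.915710969119317
width 63.99145145437614 60.63471995294094 [-4.67398369  5.08725382 20.48854986] 10.8833
lifted 63.45618349398938 [-0.83304848  0.29259135 -2.7970656 ]
```

View pics/s1.png

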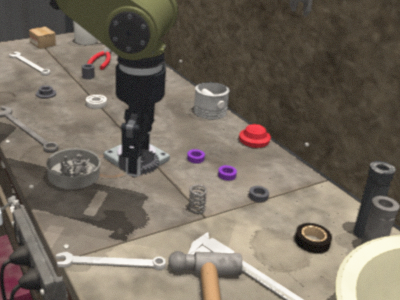

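The gear is gone from the bench at crop (137,221), and the jaws hold it at 63.5 mm. I'll place it.

```bash
cat >> h.py <<'E'
def place(bot,zg,h,w_open,look=True,transit=140,off=(0,0)):
    """zg: TCP height of the part's grasp when its underside is at z=0; h: target underside height"""
    x,y=STAND+np.array(off); q=qdown(np.arctan2(STAND[1],STAND[0]))
    bot.move_to([x,y,transit],q); bot.dwell(0.1)
    bot.servo_line([x,y,zg+max(h+12,70)],speed=120)
    bot.servo_line([x,y,zg+h+4],speed=60)
    hit=bot.servo_line([x,y,zg+h-2],speed=20,until_force=4)
    s=bot.read_state(); print("seat",hit,s["ee_pos"],"expect",zg+h,s["ft_force"])
    if s["ee_pos"][2]-zg-h>4: print("HIGH - not released"); return False
    bot.move_gripper(w_open); bot.servo_line([x,y,transit],speed=150)
    a=np.arctan2(STAND[1],STAND[0]); bot.servo_line([x-55*np.cos(a),y-55*np.sin(a),200],speed=250)
    bot.dwell(0.1); c=wrist_shot(bot); pickle.dump(c,open("last.pkl","wb")); print(s["clock"]); return c
E
python3 - <<'E'
from h import *
from rig import bot
c=place(bot,13.9,20,80)
if c is not False:
    print(fit(c,*STAND,31,33,3)); cv2.imwrite("pics/p1.png",cv2.resize(c["image"][60:260,220:420],(500,500)))
E
```

```text
seat True [ 449.3308786  -100.11140577   34.91286739] expect 33.9 [-0.77991329 -0.15410463  5.86825177]
14.675
(array([ 449.1, -100.6]), np.float64(30.6), array([ 449.1, -100.7]), 33.2, np.float64(30.0))
```

View pics/p1.png

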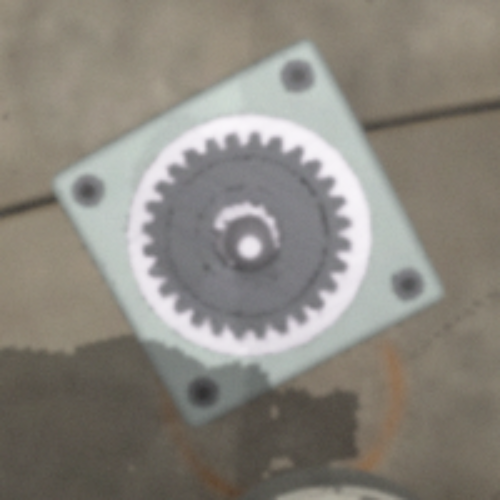

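The large gear is flat on the seat, centred on the post. Now the short spacer.

Run:
```python
from h import *
from rig import bot
bot.move_gripper(50)
zg=pick(bot,(597.9,-312.2),36,14,3)
w=bot.read_state()["grip_width"]
if 33<w<38:
    c=place(bot,zg,31,48)
    if c is not False:
        print(fit(c,*STAND,45,18,3,30)); cv2.imwrite("pics/p2.png",cv2.resize(c["image"][60:260,220:420],(500,500)))
```

```text
touch True 16.06357661526126 grasp z 21.065412814013463
width 33.580049025445135 59.25341717898846 [-1.81503836  0.13625336  5.22826137] 20.2917
lifted 33.130218364528076 [ 0.68022926  0.07125885 -1.01164878]
seat True [ 449.3298031  -100.11432022   52.2664181 ] expect 52.06541281401346 [-2.07203674 -0.20320822  8.88527743]
23.9333
(array([ 449.5, -100.6]), np.float64(17.5), array([ 449.4, -100.6]), 18.1, np.float64(44.8))
```

View pics/p2.png

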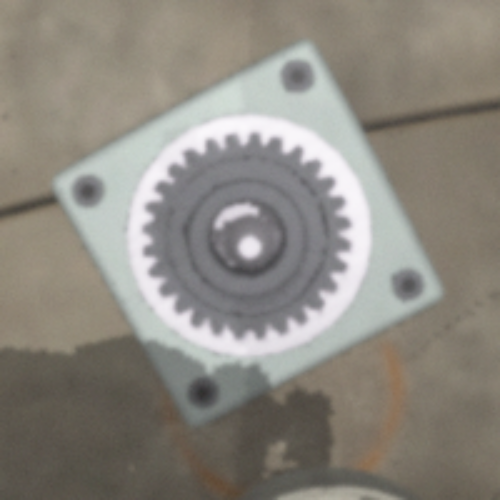

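The spacer is seated flat and centred. Now the small gear.

Run:
```python
from h import *
from rig import bot
bot.move_gripper(62)
zg=pick(bot,(592.7,232.7),50,12,2.5)
w=bot.read_state()["grip_width"]
if 45<w<52:
    c=place(bot,zg,45,60,transit=150)
    if c is not False:
        print(fit(c,*STAND,56,25,3,33)); cv2.imwrite("pics/p3.png",cv2.resize(c["image"][60:260,220:420],(500,500)))
```

```text
touch True 13.533175168162588 grasp z 18.567211017818806
width 47.17459027139747 61.07655085623264 [-3.0341918  -0.74557114  6.97417228] 29.6083
lifted 46.8777819931843 [-0.17876259  0.06322705 -0.57215584]
seat True [ 449.30269651 -100.12715817   64.02192499] expect 63.567211017818806 [-1.86666531  0.48270516  7.55556594]
33.4667
(array([ 449.6, -100.7]), np.float64(22.6), array([ 449.4, -100.9]), 25.2, np.float64(55.6))
```

View pics/p3.png

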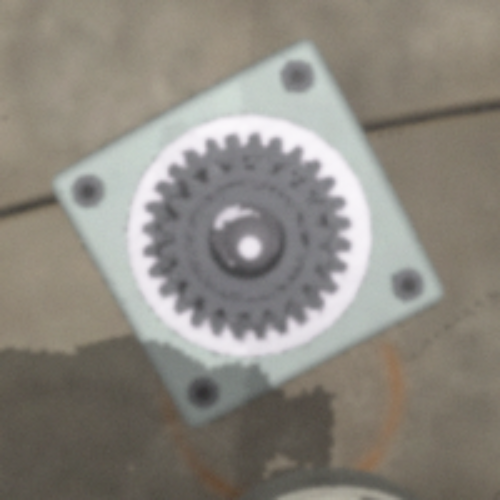

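The small gear is seated. Last is the collar, gripped by the neck; the probe touches the flange top.

Run:
```python
from h import *
from rig import bot
bot.move_gripper(47)
zg=pick(bot,(373.1,283.2),36,11,2.5)
w=bot.read_state()["grip_width"]
if 32.5<w<39 and zg>23:
    c=place(bot,zg,56,48,transit=160)
    if c is not False:
        print(fit(c,*STAND,74,18,3,33),fit(c,*STAND,61,27,2.5,33)); cv2.imwrite("pics/p4.png",cv2.resize(c["image"][60:260,220:420],(500,500)))
```

```text
touch True 21.458276816093807 grasp z 25.4487567226495
width 32.94954309071455 59.64635354233906 [-1.30199696 -1.67487045  6.79317799] 38.85
lifted 33.060218994198124 [-0.31183633 -0.51295331 -0.930631  ]
seat True [ 449.21140031 -100.09138709   81.650255  ] expect 81.4487567226495 [-0.29444026  0.17351335  5.79405414]
42.6083
(array([ 449.3, -100.6]), np.float64(17.7), array([ 449.3, -100.5]), 18.2, np.float64(73.7)) (array([ 449.4, -100.5]), np.float64(26.6), array([ 449.3, -100.5]), 27.2, np.float64(60.8))
```

View pics/p4.png

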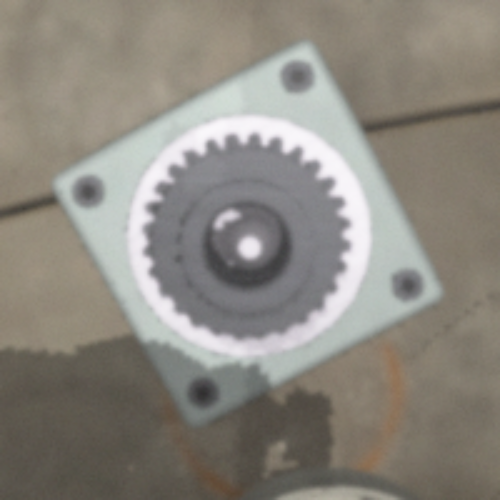

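The collar sits flat, flange down, with its top at 74 mm and centred. The arm is clear.

```bash
python3 -c "
from rig import bot
bot.dwell(0.5); print(bot.finish_job())"
```

```text
the job is handed in; nothing more can be done
None
```

The job is handed in: large gear, short spacer, small gear and flanged collar (flange down) are stacked on the post. In the wrist-camera checks each was within about 1 mm of the post's axis and at its required height, at about 43 s of the 104 s limit. The hand-in call returned no verdict.

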